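# Put the wheel-nut sockets back in their caddy

## Robot

A 6-joint arm with a two-finger parallel gripper is mounted at the origin on the work surface. World frame = base frame: x ahead of the robot, y to its left, z up, the work surface at z = 0. Lengths are in m, angles in degrees, forces in N, time in s.
With the tool pointing down it reaches from about 0.25 to 0.725 m from the base axis. Payload 9.7 kg.
Tool frame: the origin (TCP) lies midway between the tips of the shut fingers; the grasp point (between the pads) lies bot.hold_point_z behind it (bot.hold_point_z is the distance from the TCP to the grasp point, in m); z points along the fingers, y is the line along which they close (so a half turn about z gives the same grasp; the last joint's range is limited). The gripper opens to 85 mm and grips with 20 to 120 N. Pads are 22 mm wide; open, the fingers measure 114 mm over their backs; the gripper's body (76 mm by 85 mm) begins 54 mm behind the grasp point. The pads swing forward as they close: fully open they stand 13 mm farther back than shut.
Start: joints at [75, 4.979, 10.078, 95.1, 0, 90], TCP at [0.142, 0.531, 0.231] pointing down, gripper open.
Joint ranges: [-179.16, 179.16], [-48.56, 103.87], [-65.8, 70.77], [-126.05, 130.52], [-82.76, 87.17], [-180, 180]. Speed limits (degrees/s): [127.2, 127.2, 147.25, 180, 180, 180].

## Interface

Orientations are given as [roll, pitch, yaw] about the fixed x, y, z axes, in that order (R = Rz(yaw) Ry(pitch) Rx(roll)).
In Python, from workcell import bot, camera, camera_model, ticket gives the robot as it stands.
- The arm moves only by the tool send_rows, never from a script. Its argument "targets" is text: rows parted by semicolons, each of 5 numbers parted by spaces: the shift along the tool's x, y, z in mm, then the turn about the tool's z in degrees, then the closure in counts, from 0 (fully open) to 255 (shut). A call has 1 to 20 rows; each row is the pose to reach, as a shift and turn from the pose commanded when the call began, along the tool's axes at that moment; what a row does not reach only later rows make up. A row lasts 1/8 s, in which the tool goes at most 62.5 mm and 10.7 degrees, less where a joint would pass 70% of its speed; a pose out of reach is approached as far as the arm can. A call with a gripper value outside its range is refused whole. The fingers move at their own pace and stop on an object; "newtons" is the grip in N (left out, the last holds). Time passes only in rows, so rows that repeat a pose let the fingers close. It gives the time, the measured TCP pose, the force, the opening and the grip force at its end, in the units of the state.
- bot.get_obs(): the state, without advancing time (a new reading comes with each control period).
- camera(name): name is "scene" or "side" or "wrist"; returns the picture (400x640x3 uint8, blue, green, red); there is no depth.
- camera_model(name): a dict with "K" (3x3 intrinsics, pixels), "pose" (4x4, takes a point from camera to world coordinates); the wrist camera has in their place "T_tool_cam" (4x4, takes a point from camera to tool coordinates, whose origin is the TCP and whose axes are the flange's). Camera axes: x right, y down, z forward; pixel columns grow to the right and rows downward; lengths in m; the calibration is good to about 2 mm. A picture is of the moment at which its call begins: read the wrist's pose just before it. camera_model takes no time and is no camera call.
- ticket.job_done(): hands the job in; it is judged then, once.
The state is a dict: "time": time; "q": joint angles; "qd": joint speeds; "joint_efforts": joint torques, N m; "ee_pos": TCP position; "tcp_rot": TCP orientation; "wrist_force": force on the tool from outside, world axes, zero at the start; "torque": the same for the moment, N m; "opening": finger opening in m; "grasp_force": force on a finger pad.
Only numpy, scipy, OpenCV 4.12 (cv2) and the standard library are available. Lean on these libraries where they do the work, as an engineer would, in place of code of your own. Each camera call takes 0.05 s, during which the arm holds its last target. There are 200 camera calls.

## Task

Put the four wheel-nut sockets with coloured sleeves back in the caddy, each standing upright, mouth up, right down in the cup of its own colour, and let go of them. Leave the two plain look-alikes, the black and the chrome socket, standing where they are.

Things in the scene. Friction and masses are not known exactly. Their poses are not given: they have to be found in the camera images.
- blue_socket_mid (a point): centre, half-way up (40 mm above its foot), of the wheel-nut socket with the blue plastic sleeve: a solid upright cylinder 34 mm in diameter and 80 mm tall, about 0.28 kg, blue sides and blue ring round its dark hexagon mouth, which is the upper end (z axis up); loose, standing on the bench at the start
- yellow_socket_mid (a point): centre, half-way up (40 mm above its foot), of the wheel-nut socket with the yellow plastic sleeve: a solid upright cylinder 34 mm in diameter and 80 mm tall, about 0.28 kg, yellow sides and yellow ring round its dark hexagon mouth, which is the upper end (z axis up); loose, standing on the bench at the start
- red_socket_mid (a point): centre, half-way up (40 mm above its foot), of the wheel-nut socket with the red plastic sleeve: a solid upright cylinder 34 mm in diameter and 80 mm tall, about 0.28 kg, red sides and red ring round its dark hexagon mouth, which is the upper end (z axis up); loose, standing on the bench at the start
- green_socket_mid (a point): centre, half-way up (40 mm above its foot), of the wheel-nut socket with the green plastic sleeve: a solid upright cylinder 34 mm in diameter and 80 mm tall, about 0.28 kg, green sides and green ring round its dark hexagon mouth, which is the upper end (z axis up); loose, standing on the bench at the start
- blue_cup: blue square open cup, 58 x 58 mm outside, 50 x 50 mm inside (walls 4 mm), 30 mm high, inner floor 5 mm above its underside; origin at the centre of its underside, z up; it is fixed in a low dark steel caddy (300 x 84 mm, does not move), its underside 4 mm above the bench. The four cups stand in a row along their own y axis, 70 mm from centre to centre, in any order of colours; all have the same yaw
- yellow_cup: yellow square open cup, 58 x 58 mm outside, 50 x 50 mm inside (walls 4 mm), 30 mm high, inner floor 5 mm above its underside; origin at the centre of its underside, z up; it is fixed in a low dark steel caddy (300 x 84 mm, does not move), its underside 4 mm above the bench. The four cups stand in a row along their own y axis, 70 mm from centre to centre, in any order of colours; all have the same yaw
- red_cup: red square open cup, 58 x 58 mm outside, 50 x 50 mm inside (walls 4 mm), 30 mm high, inner floor 5 mm above its underside; origin at the centre of its underside, z up; it is fixed in a low dark steel caddy (300 x 84 mm, does not move), its underside 4 mm above the bench. The four cups stand in a row along their own y axis, 70 mm from centre to centre, in any order of colours; all have the same yaw
- green_cup: green square open cup, 58 x 58 mm outside, 50 x 50 mm inside (walls 4 mm), 30 mm high, inner floor 5 mm above its underside; origin at the centre of its underside, z up; it is fixed in a low dark steel caddy (300 x 84 mm, does not move), its underside 4 mm above the bench. The four cups stand in a row along their own y axis, 70 mm from centre to centre, in any order of colours; all have the same yaw
- black_socket_mid (a point): centre, half-way up (40 mm above its foot), of the plain all-black socket without coloured sleeve, a look-alike from another set: same shape, 34 mm in diameter and 80 mm tall, loose, standing on the bench; it has no cup and stays where it is
- chrome_socket_mid (a point): centre, half-way up (40 mm above its foot), of the plain all-chrome (silver) socket without coloured sleeve, a look-alike from another set: same shape, 34 mm in diameter and 80 mm tall, loose, standing on the bench; it has no cup and stays where it is

How it is judged:
By the outcome, as a careful person would: the job done as asked, in the order asked, and still so for the second after the job is handed in, with the robot touching nothing.
It also fails if it takes over 96 s, if anything falls off the work surface, if the arm or the gripper's body presses on something with over 40 N, if the wrist force passes 120 N, or if a joint passes its speed limit or range.

## Working session

There is one attempt and no reset: what is moved stays moved. The work goes in short steps, Python scripts to look and compute and a tool call to move; the robot and the scene stay as the last step left them, time stands still between calls to the robot, and variables do not carry over. Pictures are saved under pics/ and viewed, at most 14 in all, crops included, and the job is handed in when it is done.

Besides the shell and the picture viewer there is one more tool, called after "Request:" as name(argument=value, ...), one argument or row to a line, values as JSON. send_rows: Moves the arm, as the interface text tells. Its arguments: {"type":"object","properties":{"targets":{"type":"string"},"newtons":{"type":"number"}},"required":["targets"]}

```bash
mkdir -p pics; ls
python3 - <<'E'
from workcell import bot,camera,camera_model
import cv2,numpy as np
np.set_printoptions(precision=4,suppress=True)
print(bot.get_obs(),bot.hold_point_z)
for n in("scene","side","wrist"):
    cv2.imwrite(f"pics/{n}0.png",camera(n)); print(n,camera_model(n))
E
```

```text
pics
{'time': 0.0, 'q': array([75.0014,  5.0116, 10.0345, 95.0989,  0.0002, 89.9996]), 'qd': array([ 0.0823,  0.0681,  0.0677,  0.0096, -0.0268, -0.0199]), 'joint_efforts': array([ -0.    , -52.0389,  46.4801,   0.0164,  -0.    ,  -0.    ]), 'ee_pos': array([0.1423, 0.531 , 0.2306]), 'tcp_rot': array([-179.9239,   -0.0002,  165.0018]), 'wrist_force': array([ 0.5461, -0.3004,  0.3214]), 'torque': array([-0.0341, -0.0126, -0.0418]), 'grasp_force': 0.0, 'opening': 0.08539328988872778} 0.0187
scene {'K': array([[400.272 ,   0.    , 319.2833],
       [  0.    , 400.272 , 197.8198],
       [  0.    ,   0.    ,   1.    ]]), 'pose': array([[-0.145 ,  0.7437, -0.6526,  1.1165],
       [ 0.9893,  0.0989, -0.1071,  0.1163],
       [-0.0152, -0.6611, -0.7501,  0.7609],
       [ 0.    ,  0.    ,  0.    ,  1.    ]])}
side {'K': array([[388.9929,   0.    , 321.583 ],
       [  0.    , 388.9929, 202.2546],
       [  0.    ,   0.    ,   1.    ]]), 'pose': array([[-0.9843, -0.0973,  0.1475,  0.3897],
       [-0.176 ,  0.6137, -0.7696,  0.6369],
       [-0.0157, -0.7835, -0.6212,  0.5773],
       [ 0.    ,  0.    ,  0.    ,  1.    ]])}
wrist {'K': array([[288.5112,   0.    , 315.4375],
       [  0.    , 288.5112, 199.9744],
       [  0.    ,   0.    ,   1.    ]]), 'T_tool_cam': array([[-0.0004, -0.9464, -0.3231,  0.0814],
       [ 1.    , -0.0007,  0.0009,  0.0006],
       [-0.0011, -0.3231,  0.9464, -0.1417],
       [ 0.    ,  0.    ,  0.    ,  1.    ]])}
```

View pics/scene0.png

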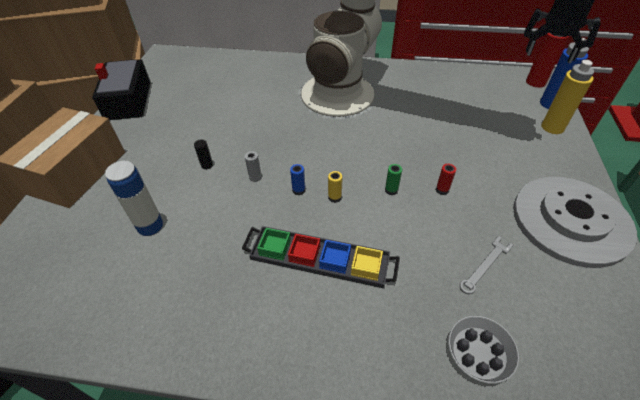

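View pics/side0.png

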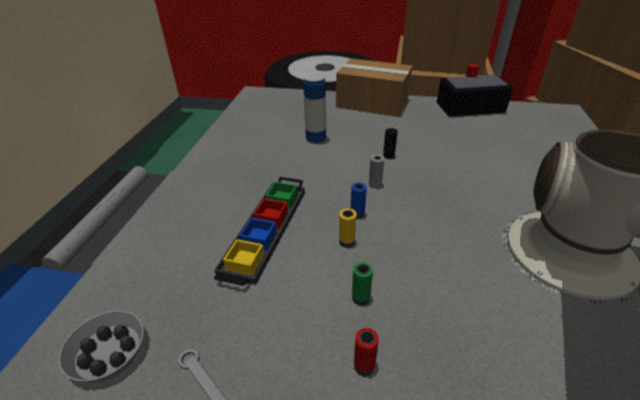

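The scene view shows, left to right, the sockets black (203,155), chrome (253,166), blue (298,179), yellow (335,185), green (393,179) and red (446,178). The caddy cups are green (275,243), red (305,249), blue (336,256) and yellow (368,262). The side view shows the same sockets: blue (358,198), yellow (347,226), green (362,282), red (366,350). Its cups are green (283,193), red (270,212), blue (258,233), yellow (243,258).

```bash
cat > h.py <<'E'
import cv2,numpy as np
from scipy.optimize import least_squares
from workcell import bot,camera,camera_model
np.set_printoptions(precision=4,suppress=True)
HUE={'red':(172,8),'green':(45,85),'blue':(100,125),'yellow':(20,35)}
def mask(img,c):
    h,s,v=cv2.split(cv2.cvtColor(img,cv2.COLOR_BGR2HSV)); a,b=HUE[c]
    m=((h>=a)|(h<=b)) if a>b else ((h>=a)&(h<=b))
    return (m&(s>110)&(v>40)).astype(np.uint8)
def hull_c(pts):
    h=cv2.convexHull(np.float32(pts).reshape(-1,1,2)); m=cv2.moments(h)
    return np.array([m['m10']/m['m00'],m['m01']/m['m00']]),cv2.boundingRect(h),m['m00']
def blob(m,seed):
    n,l,st,ce=cv2.connectedComponentsWithStats(m)
    ok=[i for i in range(1,n) if st[i,4]>40]
    i=min(ok,key=lambda i:np.hypot(*(ce[i]-seed)))
    ys,xs=np.nonzero(l==i); return hull_c(np.c_[xs,ys])
def proj(K,T,P):
    p=(np.asarray(P)-T[:3,3])@T[:3,:3]; p=p@K.T; return p[:,:2]/p[:,2:]
t=np.linspace(0,2*np.pi,40)
CYL=np.vstack([np.c_[.017*np.cos(t),.017*np.sin(t),0*t+z] for z in(-.04,.04)])
BOX=np.array([[x,y,z] for x in(-.029,.029) for y in(-.029,.029) for z in(0,.03)])
def rz(a): c,s=np.cos(a),np.sin(a); return np.array([[c,-s,0],[s,c,0],[0,0,1]])
E
cat > m1.py <<'E'
from h import *
S={'blue':((298,179),(358,198)),'yellow':((335,185),(347,226)),'green':((393,179),(362,282)),'red':((446,178),(366,350))}
C={'green':((275,243),(283,193)),'red':((305,249),(270,212)),'blue':((336,256),(258,233)),'yellow':((368,262),(243,258))}
cams=[(cv2.imread(f'pics/{n}0.png'),camera_model(n)) for n in('scene','side')]
def fit(c,seeds,M,x0):
    o=[blob(mask(i,c),s) for (i,_),s in zip(cams,seeds)]
    f=lambda p:np.hstack([hull_c(proj(m['K'],m['pose'],M+p))[0]-b[0] for (_,m),b in zip(cams,o)])
    r=least_squares(f,x0)
    a=[hull_c(proj(m['K'],m['pose'],M+r.x))[2]/b[2] for (_,m),b in zip(cams,o)]
    return r.x,np.abs(r.fun).max(),np.array(a)
for c in S: print(c,'socket',*fit(c,S[c],CYL,[.4,.1,.04]))
P=[fit(c,C[c],BOX,[.6,.1,.01]) for c in C]
yaw=None
for k in range(2):
    Q=np.array([p[0] for p in P]); d=Q[-1]-Q[0]; yaw=np.arctan2(d[1],d[0])
    P=[fit(c,C[c],BOX@rz(yaw).T,p[0]) for c,p in zip(C,P)]
for c,p in zip(C,P): print(c,'cup',*p)
print('row dir deg',np.degrees(yaw),np.linalg.norm(np.diff([p[0] for p in P],axis=0),axis=1))
E
python3 m1.py
```

```text
blue socket [ 0.4383 -0.0493  0.047 ] 0.03946428995041629 [1.2681 1.36  ]
yellow socket [0.4503 0.0454 0.0458] 0.24795549500390734 [1.2744 1.2218]
green socket [0.4069 0.1868 0.0461] 0.37091778465878633 [1.3789 1.3182]
red socket [0.3893 0.3165 0.0469] 1.0334420195250686 [1.3052 1.1943]
green cup [ 0.6201 -0.0715  0.0062] 0.34963627521096896 [1.0734 1.2534]
red cup [ 0.6273 -0.0013  0.0059] 0.3595073387060097 [1.0264 1.1544]
blue cup [0.6348 0.0683 0.0056] 0.21648208236368305 [1.0159 1.1199]
yellow cup [0.6433 0.1394 0.0053] 0.4543333144718531 [0.9918 0.9968]
row dir deg 83.68065201218306 [0.0705 0.07   0.0715]
```

Measured positions agree with the cup spacing of 70 mm and the expected heights. I'll keep one tool yaw, 83.7°, so the fingers close across the caddy row. First move: above red, for a closer wrist view.

Request:
send_rows(
  targets="-294 -143 50 81.3 0;-294 -143 50 81.3 0;-294 -143 50 81.3 0;-294 -143 50 81.3 0;-294 -143 50 81.3 0;-294 -143 50 81.3 0;-294 -143 50 81.3 0;-294 -143 50 81.3 0;-294 -143 50 81.3 0;-294 -143 50 81.3 0;-294 -143 50 81.3 0",
  newtons=40,
)

```text
time: 1.52
ee_pos: [0.3892, 0.3171, 0.1813]
tcp_rot: [-180.0, 0.0, 83.8]
wrist_force: [0.1, 0.0, -0.0]
opening: 0.0853
grasp_force: 0.0
```

```bash
cat >> h.py <<'E'
from scipy.spatial.transform import Rotation as Ro
def tool():
    o=bot.get_obs(); T=np.eye(4); T[:3,:3]=Ro.from_euler('xyz',o['tcp_rot'],degrees=True).as_matrix(); T[:3,3]=o['ee_pos']; return T,o
def wrist(c,x0,name=None,z=.04):
    T,o=tool(); img=camera('wrist'); m=camera_model('wrist'); W=T@m['T_tool_cam']
    if name: cv2.imwrite(f'pics/{name}.png',img)
    seed=hull_c(proj(m['K'],W,CYL+np.array([*x0,z])))
    b=blob(mask(img,c),seed[0])
    r=least_squares(lambda p:hull_c(proj(m['K'],W,CYL+np.array([*p,z])))[0]-b[0],x0)
    a=hull_c(proj(m['K'],W,CYL+np.array([*r.x,z])))
    print(c,'t',o['time'],'tcp',T[:3,3],o['tcp_rot'],'bbox',b[1],'model',a[1],'xy',r.x)
    d=T[:3,:3].T@(np.array([*r.x,.036])-T[:3,3]); print('to grasp (tool mm)',d*1000)
    return r.x
E
python3 - <<'E'
from h import *
wrist('red',[.3893,.3165],'w1')
E
```

```text
red t 1.525 tcp [0.3892 0.3171 0.1813] [-179.9969    0.0007   83.7925] bbox (298, 168, 37, 52) model (296, 165, 39, 56) xy [0.3913 0.3147]
to grasp (tool mm) [ -2.1579   2.2941 145.2614]
```

View pics/w1.png

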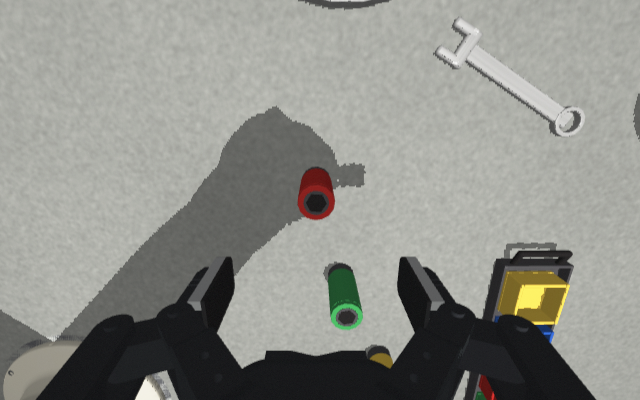

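The wrist view shows the red socket standing at (316,193), green at (345,297), and the path between the open fingers clear. Next: descend, grip and lift.

Request:
send_rows(
  targets="-2 2 50 0 0;-2 2 95 0 0;-2 2 125 0 0;-2 2 140 0 0;-2 2 145 0 0;-2 2 145 0 0;-2 2 145 0 255;-2 2 145 0 255;-2 2 145 0 255;-2 2 145 0 255;-2 2 145 0 255;-2 2 145 0 255;-2 2 145 0 255;-2 2 135 0 255;-2 2 110 0 255;-2 2 70 0 255;-2 2 30 0 255;-2 2 20 0 255;-2 2 20 0 255",
  newtons=50,
)

```text
time: 3.95
ee_pos: [0.3912, 0.3148, 0.1609]
tcp_rot: [-180.0, 0.0, 83.7]
wrist_force: [0.6, 0.3, -3.4]
opening: 0.0329
grasp_force: 50.0
```

```bash
cat >> h.py <<'E'
CUP={'green':(.6201,-.0715),'red':(.6273,-.0013),'blue':(.6348,.0683),'yellow':(.6433,.1394)}
def togo(x,y,z):
    T,_=tool(); print('tool mm',1000*T[:3,:3].T@(np.array([x,y,z])-T[:3,3]))
E
python3 - <<'E'
from h import *
cv2.imwrite('pics/w2.png',camera('wrist')); cv2.imwrite('pics/s2.png',camera('side'))
togo(*CUP['red'],.16)
E
```

```text
tool mm [-287.8206  269.933    -0.5233]
```

View pics/w2.png

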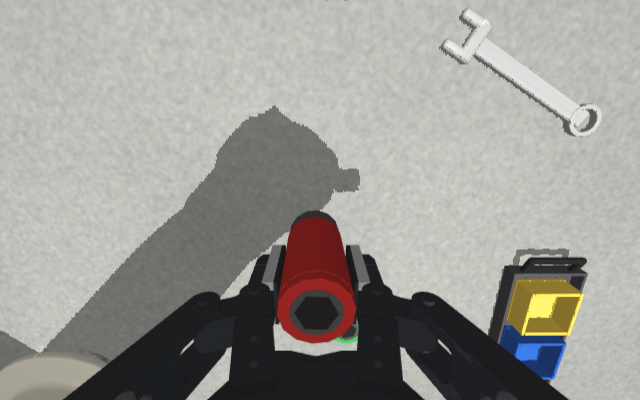

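Red is held upright at (318,280). Next: move above the red cup and check the caddy from there.

Request:
send_rows(
  targets="-40 37 0 0 255;-85 80 0 0 255;-128 120 0 0 255;-170 160 0 0 255;-214 201 0 0 255;-250 234 0 0 255;-275 258 0 0 255;-288 270 0 0 255;-288 270 0 0 255;-288 270 0 0 255",
)

```text
time: 5.3
ee_pos: [0.6272, -0.0002, 0.1608]
tcp_rot: [-179.9, -0.0, 83.7]
wrist_force: [-0.8, -0.4, -3.4]
opening: 0.0329
grasp_force: 50.4
```

```bash
cat > cup.py <<'E'
from h import *
import sys
def cupcheck(cs,name):
    T,o=tool(); img=camera('wrist'); m=camera_model('wrist'); W=T@m['T_tool_cam']; cv2.imwrite(f'pics/{name}.png',img)
    B=BOX@rz(np.radians(83.7)).T
    for c in cs:
        pr=lambda p:hull_c(proj(m['K'],W,B+np.array([*p,.004])))
        b=blob(mask(img,c),pr(CUP[c])[0]); r=least_squares(lambda p:pr(p)[0]-b[0],CUP[c])
        print(c,'bbox',b[1],'model',pr(r.x)[1],r.x,'diff mm',1000*(r.x-CUP[c]))
if __name__=='__main__': cupcheck(sys.argv[2:],sys.argv[1])
E
python3 cup.py w3 blue yellow; python3 -c "
from h import *
togo(*CUP['red'],.046)"
```

```text
blue bbox (284, 84, 66, 67) model (283, 83, 68, 68) [0.6377 0.0687] diff mm [2.866  0.3606]
yellow bbox (281, 0, 72, 72) model (279, -6, 75, 83) [0.6447 0.1337] diff mm [ 1.3726 -5.653 ]
tool mm [ -1.3      0.2193 115.1322]
```

View pics/w3.png

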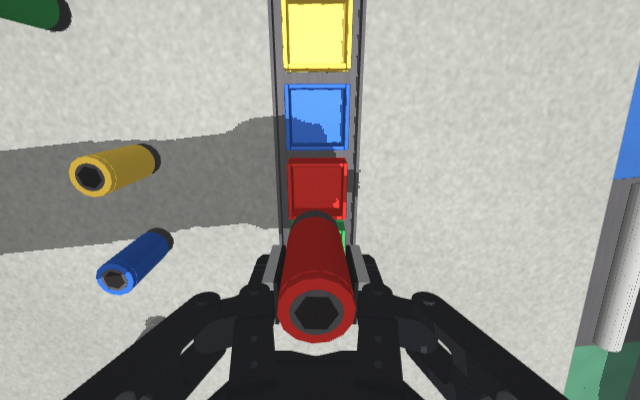

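The red cup (317,188) lies in line with the held socket (318,280). The sockets have a dark band at the foot, which explains the mask reading slightly high. Next: lower, release and retreat.

Request:
send_rows(
  targets="-1 1 40 0 255;-1 1 75 0 255;-1 1 90 0 255;-1 1 100 0 255;-1 1 108 0 255;-1 1 114 0 255;-1 1 114 0 255;-1 1 114 0 255;-1 1 114 0 110;-1 1 114 0 60;-1 1 114 0 0;-1 1 114 0 0;-1 1 114 0 0;-1 1 95 0 0;-1 1 60 0 0;-1 1 20 0 0;-1 1 -15 0 0;-1 1 -15 0 0",
)

```text
time: 7.6
ee_pos: [0.6301, -0.0022, 0.1812]
tcp_rot: [179.6, -0.0, 83.7]
wrist_force: [-0.4, 0.0, 0.7]
opening: 0.0852
grasp_force: 0.0
```

```bash
sed -i 's/for z in(-.04,.04)/for z in(-.033,.04)/' h.py
python3 - <<'E'
from h import *
cv2.imwrite('pics/w4.png',camera('wrist'))
cv2.imwrite('pics/s4.png',cv2.resize(camera('scene')[130:300,220:460],None,fx=3,fy=3))
togo(.407,.187,.18)
E
```

```text
tool mm [ 163.6692 -241.3769   -3.0335]
```

View pics/w4.png

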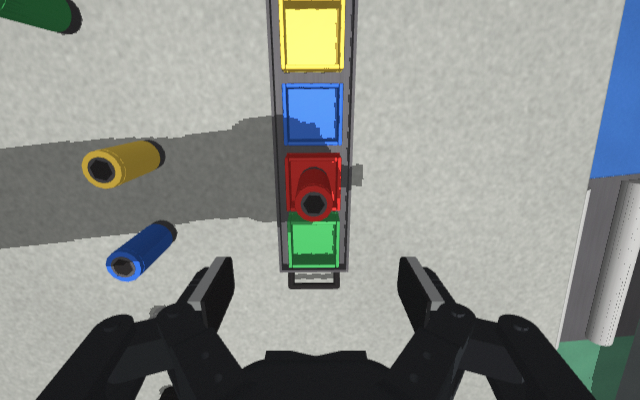

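Red stands centred in its cup, mouth at (314,203). Next is green, first moving above it for a wrist view.

Request:
send_rows(
  targets="27 -40 0 0 0;55 -80 0 0 0;82 -120 0 0 0;109 -160 0 0 0;136 -200 0 0 0;155 -228 0 0 0;163 -240 0 0 0;163 -240 0 0 0;163 -240 0 0 0",
)

```text
time: 8.82
ee_pos: [0.4087, 0.1857, 0.176]
tcp_rot: [-180.0, 0.0, 83.7]
wrist_force: [0.0, -0.1, 0.7]
opening: 0.0856
grasp_force: 0.0
```

Run:
```python
from h import *
wrist('green',[.407,.187],'w5')
```

```text
green t 8.825 tcp [0.4087 0.1857 0.176 ] [-179.99      0.022    83.6667] bbox (295, 167, 38, 52) model (294, 164, 40, 56) xy [0.4092 0.1868]
to grasp (tool mm) [  1.2372   0.3883 140.0185]
```

Request:
send_rows(
  targets="1 0 50 0 0;1 0 90 0 0;1 0 120 0 0;1 0 135 0 0;1 0 140 0 0;1 0 140 0 0;1 0 140 0 255;1 0 140 0 255;1 0 140 0 255;1 0 140 0 255;1 0 140 0 255;1 0 140 0 255;1 0 140 0 255;1 0 130 0 255;1 0 105 0 255;1 0 65 0 255;1 0 25 0 255;1 0 15 0 255;1 0 15 0 255",
)

```text
time: 11.25
ee_pos: [0.4082, 0.1872, 0.1609]
tcp_rot: [-180.0, 0.0, 83.7]
wrist_force: [-0.0, 0.2, -3.3]
opening: 0.033
grasp_force: 50.1
```

```bash
python3 -c "
from h import *
togo(.6215,-.0715,.046)"
```

```text
tool mm [-233.7186  240.406   114.8411]
```

Request:
send_rows(
  targets="-38 39 0 0 255;-77 79 0 0 255;-116 119 0 0 255;-155 160 0 0 255;-190 195 0 0 255;-217 223 0 0 255;-234 240 0 0 255;-234 240 0 0 255;-234 240 0 0 255;-234 240 40 0 255;-234 240 75 0 255;-234 240 90 0 255;-234 240 100 0 255;-234 240 108 0 255;-234 240 114 0 255;-234 240 114 0 255;-234 240 114 0 255",
)

```text
time: 13.38
ee_pos: [0.6213, -0.0718, 0.0478]
tcp_rot: [180.0, -0.0, 83.7]
wrist_force: [0.2, -0.2, -3.3]
opening: 0.0332
grasp_force: 50.7
```

Request:
send_rows(
  targets="0 0 0 0 110;0 0 0 0 60;0 0 0 0 0;0 0 0 0 0;0 0 0 0 0;0 0 -20 0 0;0 0 -55 0 0;0 0 -95 0 0;0 0 -130 0 0;0 0 -130 0 0;0 0 -130 0 0",
)

```text
time: 14.75
ee_pos: [0.621, -0.0718, 0.1777]
tcp_rot: [180.0, -0.0, 83.7]
wrist_force: [0.7, 0.1, -0.1]
opening: 0.0853
grasp_force: 0.0
```

Run:
```python
from h import *
cv2.imwrite('pics/w6.png',camera('wrist'))
togo(.4503,.0454,.18)
```

```text
tool mm [  97.6917 -182.3146   -2.9299]
```

View pics/w6.png

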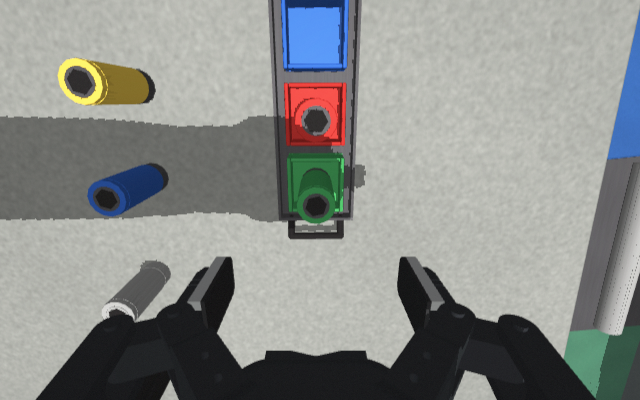

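Green stands in its cup, mouth at (317,206), and red at (315,121) is undisturbed. Next is yellow.

Request:
send_rows(
  targets="22 -40 0 0 0;43 -80 0 0 0;65 -121 0 0 0;86 -160 0 0 0;95 -176 0 0 0;98 -182 0 0 0;98 -182 0 0 0;98 -182 0 0 0",
)

```text
time: 15.8
ee_pos: [0.4516, 0.0452, 0.177]
tcp_rot: [-180.0, 0.0, 83.7]
wrist_force: [0.7, 0.5, -0.1]
opening: 0.0859
grasp_force: 0.0
```

Run:
```python
from h import *
wrist('yellow',[.4503,.0454],'w7')
```

```text
yellow t 15.8 tcp [0.4516 0.0452 0.177 ] [-179.9794    0.013    83.6642] bbox (296, 166, 38, 53) model (295, 164, 39, 55) xy [0.4527 0.0464]
to grasp (tool mm) [  1.3359   1.0694 140.9888]
```

Request:
send_rows(
  targets="1 1 50 0 0;1 1 90 0 0;1 1 120 0 0;1 1 135 0 0;1 1 141 0 0;1 1 141 0 0;1 1 141 0 255;1 1 141 0 255;1 1 141 0 255;1 1 141 0 255;1 1 141 0 255;1 1 141 0 255;1 1 141 0 255;1 1 130 0 255;1 1 105 0 255;1 1 65 0 255;1 1 25 0 255;1 1 16 0 255;1 1 16 0 255",
)

```text
time: 18.23
ee_pos: [0.452, 0.0465, 0.1608]
tcp_rot: [-180.0, 0.0, 83.7]
wrist_force: [-0.5, -0.0, -3.6]
opening: 0.0328
grasp_force: 50.2
```

```bash
python3 -c "
from h import *
togo(.6445,.1387,.046)"
```

```text
tool mm [112.745  181.2385 114.75  ]
```

Request:
send_rows(
  targets="25 40 0 0 255;50 80 0 0 255;75 120 0 0 255;97 157 0 0 255;109 175 0 0 255;113 181 0 0 255;113 181 0 0 255;113 181 0 0 255;113 181 40 0 255;113 181 75 0 255;113 181 90 0 255;113 181 100 0 255;113 181 108 0 255;113 181 114 0 255;113 181 114 0 255;113 181 114 0 255",
)

```text
time: 20.23
ee_pos: [0.6446, 0.139, 0.0478]
tcp_rot: [180.0, -0.0, 83.7]
wrist_force: [0.8, 0.5, -3.6]
opening: 0.0331
grasp_force: 51.0
```

Request:
send_rows(
  targets="0 0 0 0 110;0 0 0 0 60;0 0 0 0 0;0 0 0 0 0;0 0 0 0 0;0 0 -20 0 0;0 0 -55 0 0;0 0 -95 0 0;0 0 -130 0 0;0 0 -130 0 0;0 0 -130 0 0",
)

```text
time: 21.6
ee_pos: [0.6444, 0.139, 0.1778]
tcp_rot: [180.0, -0.0, 83.7]
wrist_force: [0.2, 0.7, -1.3]
opening: 0.0853
grasp_force: 0.0
```

Run:
```python
from h import *
cv2.imwrite('pics/w8.png',camera('wrist'))
togo(.4383,-.0493,.18)
```

```text
tool mm [-209.6637 -183.8676   -2.9351]
```

View pics/w8.png

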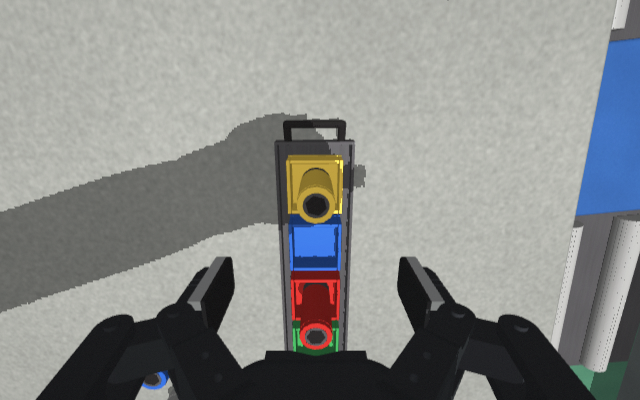

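Yellow stands in its cup, mouth at (315,206), and the blue cup is free at (315,245). Blue is last.

Request:
send_rows(
  targets="-42 -37 0 0 0;-84 -74 0 0 0;-126 -110 0 0 0;-165 -145 0 0 0;-192 -168 0 0 0;-210 -184 0 0 0;-210 -184 0 0 0;-210 -184 0 0 0",
)

```text
time: 22.65
ee_pos: [0.4386, -0.0493, 0.1769]
tcp_rot: [-180.0, -0.0, 83.7]
wrist_force: [-0.2, -0.9, -0.3]
opening: 0.0856
grasp_force: 0.0
```

Run:
```python
from h import *
wrist('blue',[.4383,-.0493],'w9')
```

```text
blue t 22.65 tcp [ 0.4386 -0.0493  0.1769] [-179.9742   -0.0094   83.6913] bbox (297, 167, 37, 52) model (295, 164, 40, 56) xy [ 0.4403 -0.0484]
to grasp (tool mm) [  1.0379   1.6239 140.8633]
```

View pics/w9.png

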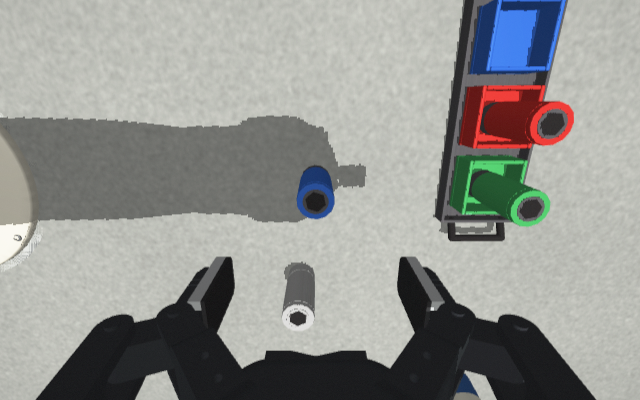

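Blue stands at (315,192). Chrome at (298,295) is well clear along the row, so I'll pick blue.

Request:
send_rows(
  targets="1 1 50 0 0;1 1 90 0 0;1 1 120 0 0;1 1 135 0 0;1 1 141 0 0;1 1 141 0 0;1 1 141 0 255;1 1 141 0 255;1 1 141 0 255;1 1 141 0 255;1 1 141 0 255;1 1 141 0 255;1 1 141 0 255;1 1 130 0 255;1 1 105 0 255;1 1 65 0 255;1 1 25 0 255;1 1 11 0 255;1 1 11 0 255",
)

```text
time: 25.08
ee_pos: [0.4397, -0.0487, 0.1663]
tcp_rot: [180.0, -0.0, 83.7]
wrist_force: [-0.7, -0.5, -2.5]
opening: 0.033
grasp_force: 49.9
```

```bash
python3 -c "
from h import *
togo(.6362,.0685,.046)"
```

```text
tool mm [138.0482 182.3586 120.381 ]
```

Request:
send_rows(
  targets="29 38 0 0 255;58 77 0 0 255;87 116 0 0 255;115 152 0 0 255;131 173 0 0 255;138 182 0 0 255;138 182 0 0 255;138 182 0 0 255;138 182 40 0 255;138 182 75 0 255;138 182 92 0 255;138 182 104 0 255;138 182 113 0 255;138 182 120 0 255;138 182 120 0 255;138 182 120 0 255",
)

```text
time: 27.08
ee_pos: [0.6358, 0.0686, 0.0468]
tcp_rot: [180.0, -0.0, 83.7]
wrist_force: [0.4, -0.2, -2.3]
opening: 0.033
grasp_force: 50.5
```

Request:
send_rows(
  targets="0 0 0 0 110;0 0 0 0 60;0 0 0 0 0;0 0 0 0 0;0 0 0 0 0;0 0 -20 0 0;0 0 -55 0 0;0 0 -95 0 0;0 0 -130 0 0;-20 -50 -150 0 0;-40 -100 -150 0 0;-60 -150 -150 0 0;-60 -150 -150 0 0;-60 -150 -150 0 0",
)

```text
time: 28.82
ee_pos: [0.4805, 0.0254, 0.1978]
tcp_rot: [179.8, -0.0, 83.7]
wrist_force: [0.3, 0.8, -0.8]
opening: 0.0851
grasp_force: 0.0
```

Run:
```python
from h import *
cv2.imwrite('pics/f1.png',camera('side'))
cv2.imwrite('pics/f2.png',cv2.resize(camera('scene')[120:300,160:440],None,fx=2.5,fy=2.5))
```

```text
(no output)
```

View pics/f1.png

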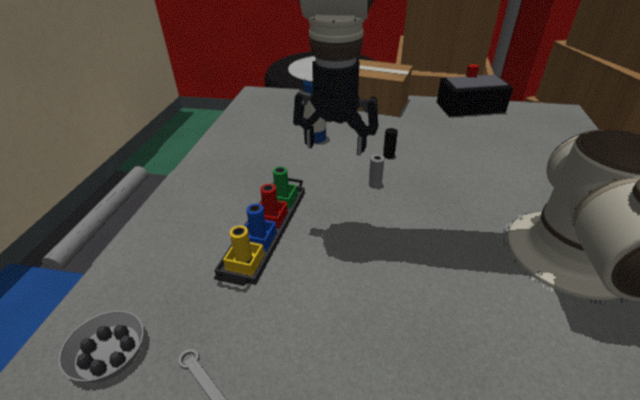

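View pics/f2.png

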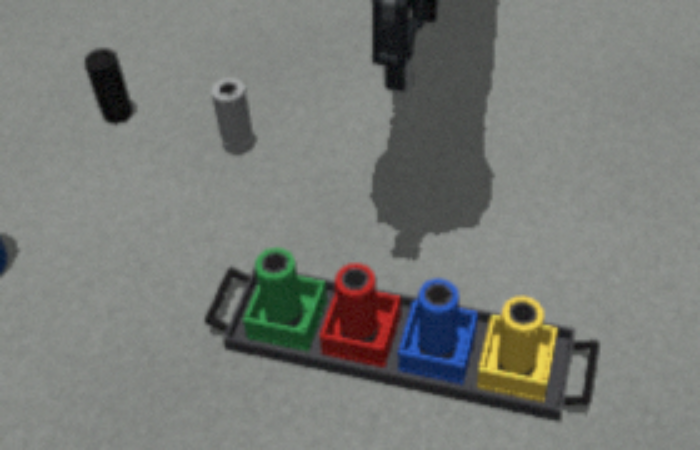

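Both views show all four sockets upright in the cups of their own colour; mouths in the side view are at (281,171), (269,189), (256,209) and (239,231). Black and chrome have not moved, and the gripper is clear. I'm handing the job in.

```bash
python3 -c "
from workcell import ticket
print(ticket.job_done())"
```

```text
the job is handed in; nothing more can be done
None
```

All four coloured sockets stand upright and released in the cups of their own colour, black and chrome were left where they stood, and the job was handed in at about 29 s.

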